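# Fetch the red oil can from the latched parts locker

### The job

Squeeze the two handle plates of the parts locker together to draw its spring bolt and swing the door wide open, about square to the locker front, without tipping over the cans in its rack. Then take the red oil can from the rack on the inside of the door and stand it upright in the empty near bay of the white tray. Leave the door open, the blue can upright in its rack and everything else where it is.

Things in the scene. Friction and masses are not known exactly. Their poses are not given: they have to be found in the camera images.
- locker: Grey steel bench-top parts locker, 160 deep (x) x 300 wide (y) x 201 high, fixed to the bench. Origin: centre of its underside; its front face lies 80 mm along its -x and looks to -x, to the robot. A blue door, 238 wide x 178 high x 14 thick, lies flush in the opening, hinged on the robot's left (+y side).
- door (a joint): Door angle in rad: 0 shut, grows as the free edge swings out towards the robot (clockwise from above), stop at 1.8. Stiff hinge (0.35 N m dry friction): it stays where it is left. Shut, the bolt holds it: it cannot open more than a few hundredths of a rad until the bolt is drawn 12 mm. Its top is at bench height 189.
- latch (a joint): Travel in m of the red latch plate with its bolt, along the door towards the hinge: 0 = bolt out (a spring keeps it so), 0.016 = fully drawn. The spring needs 7.5 N to start and 12.3 N at full travel; let go, the bolt springs out, so keep the plates squeezed while the door leaves the keeper. A grip of 25 to 35 N is ample.
- door_hinge (a point): Point on the door's vertical hinge line at bench height 165. Its axes turn with the door: x from the door's outer face to its inner face, y along the door from the free edge to the hinge, z up. The outer face lies at x = 0, the inner face at x = 14 mm.
- door_pull (a point): Grip point midway between the two upright handle plates, at (-40, -172.5, 0) mm in the door_hinge frame, same axes. Plates: 10 thick (along the door), 26 deep, 70 high, bench heights 125 to 195. The steel one on the hinge side is fixed; the red one on the free-edge side is the latch. Over both 55 mm released, 39 squeezed. Pinch from above, fingers closing along the door.
- rack_floor (a point): Middle of the floor of the white two-compartment rack inside the door, at (50, -112.5, -110) mm in the door_hinge frame, same axes, bench height 55. Each compartment is 68 deep (x) x 86 long (y), walls 65 high; one can stands in each, either colour in either. With the door shut the rack is under the locker's roof.
- red_can: Red oil can with red cap and a pale label band: upright cylinder 42 diameter, 117 high, plus cap 38 diameter, 7 high (124 in all), 0.15 to 0.31 kg. Origin: centre of its underside, z up. It rides in the rack as the door swings.
- blue_can: Blue oil can, otherwise the same. Stays in its rack compartment.
- tray: White two-bay tray fixed on the bench, 205 (x) x 110 (y) x 35 high, walls 5, floor 5 thick, with a cross wall in the middle. Origin: centre of its underside.
- tray_bay (a point): Middle of the floor of the empty near bay of the tray (the bay on the robot's side), bench height 5; the bay is 95 x 100 inside. Axes as the tray's.
- oil_pan: Bronze-coloured open oil pan, 78 x 62 x 28 high, loose in the tray's far bay. Leave it. Origin: centre of its underside.
- engine_block: Bronze-coloured model engine block, 110 x 60 x 64 high, loose on the bench on the robot's left. Leave it. Origin: centre of its underside.
- keeper (a point): Middle of the outer face of the steel keeper bridge on the locker's right stile, at bench height 125; it covers the bolt's end. It is 20 wide, 56 high and stands 27 mm off the locker's front. Axes as the locker's.
Not all that is in view belongs to the job. Of the things that look like the tray, the larger one is meant.

How it is judged:
By the outcome, as a careful person would: the job done as asked, in the order asked, and still so for the second after the job is handed in, with the robot touching nothing.
It also fails if it takes over 61 s, if anything falls off the work surface, if the arm or the gripper's body presses on something with over 40 N, if the wrist force passes 120 N, or if a joint passes its speed limit or range.

### The arm

A 7-joint arm with a two-finger parallel gripper is mounted at the origin on the work surface. World frame = base frame: x ahead of the robot, y to its left, z up, the work surface at z = 0. Lengths are in m, angles in degrees, forces in N, time in s.
With the tool pointing down it reaches from about 0.4 to 0.925 m from the base axis. Payload 4.1 kg.
Tool frame: the origin (TCP) lies on the front face of the gripper's body, between the roots of the fingers; the fingertips stand 73 mm ahead of it and the grasp point (between the pads) lies 54 mm ahead of it; z points along the fingers, y is the direction in which the jaws open and shut (so a half turn about z gives the same grasp; the last joint's range is limited). The gripper opens to 85 mm and grips with 20 to 120 N. Pads are 22 mm wide; open, the fingers measure 114 mm over their backs; the gripper's body (76 mm by 85 mm) begins 54 mm behind the grasp point. The pads swing forward as they close: fully open they stand 13 mm farther back than shut.
Start: joints at [-5.672, 22.827, 2.584, 88.041, -1.071, 69.15, -2.905], TCP at [0.65, 0, 0.304] pointing down, gripper open.
Joint ranges: [-161.44, 161.44], [-28.35, 127.94], [-78.24, 83.42], [0, 140.83], [-78.03, 258.03], [13.02, 114.36], [-168.23, 168.23]. Speed limits (degrees/s): [147.25, 147.25, 180, 180, 180, 180, 180].

### API

Orientations are given as a 3x3 rotation matrix whose columns are the frame's x, y, z axes.
In Python, from bench import get_obs, imaging, env gives the robot as it stands.
- The arm moves only by the tool step_arm, never from a script. Its argument "increments" is a list of rows, each a list of 5 numbers: the shift along the world's x, y, z in cm, then the turn about the world's z in rad, then the finger opening in cm, from 0 to 8.54. In form: [[tx, ty, tz, yaw, jaw], ...]. A call has 1 to 20 rows; each row shifts and turns the pose as measured when the row begins; what a row does not reach is not made up. A row lasts 1/12 s, in which the tool goes at most 41.7 mm and 7.16 degrees, less where a joint would pass 70% of its speed; a pose out of reach is approached as far as the arm can. A call is refused whole if a number of a shift passes 4.17 or a number of a turn 0.125, either way. A call with a gripper value outside its range is refused whole. The fingers move at their own pace and stop on an object; "force" is the grip in N (left out, the last holds). Time passes only in rows, so rows that do not move let the fingers close. It gives the time, the measured TCP pose, the force and the opening at its end, in the units of the state.
- get_obs(): the state, without advancing time (a new reading comes with each control period).
- imaging.camera(name): name is "scene" or "side" or "wrist"; returns the picture (420x560x3 uint8, red, green, blue); there is no depth.
- imaging.get_calibration(name): a dict with "fovy" (degrees; the focal length in pixels is half the picture's height over the tangent of half this angle, whatever the lens; pixels are square), "cx", "cy" (the principal point, pixels), "k1" (the pictures are not rectified: a ray, as slopes to the right and down, at radius r is drawn at 1 + k1 r^2 times it, then the intrinsics apply), "view" (4x4, takes a point from world to camera coordinates); the wrist camera has in their place "hand_eye" (4x4, takes a point from camera to tool coordinates, whose origin is the TCP and whose axes are the flange's). Camera axes: x right, y down, z forward; pixel columns grow to the right and rows downward; lengths in m; the calibration is good to about 2 mm. A picture is of the moment at which its call begins: read the wrist's pose just before it. get_calibration takes no time and is no camera call.
- env.hand_in(): hands the job in, once; it reports no verdict.
The state is a dict: "t": time; "q": joint angles; "qvel": joint speeds; "effort": joint torques, N m; "ee_pos": TCP position; "tcp_rot": TCP orientation; "wrist_force": force on the tool from outside, world axes, zero at the start; "wrist_torque": the same for the moment, N m; "width": opening from 0.0 (shut) to 1.0 (fully open).
Only numpy, scipy, OpenCV 4.12 (cv2) and the standard library are available. Lean on these libraries where they do the work, as an engineer would, in place of code of your own. Each camera call takes 0.05 s, during which the arm holds its last target. There are 200 camera calls.

## Working session

There is one attempt and no reset: what is moved stays moved. The work goes in short steps, Python scripts to look and compute and a tool call to move; the robot and the scene stay as the last step left them, time stands still between calls to the robot, and variables do not carry over. Pictures are saved under pics/ and viewed, about 8 in all and at most 12, crops included, and the job is handed in when it is done.

Besides the shell and the picture viewer there is one more tool, called after "Request:" by a JSON object that holds its "method" and its "body", one argument or row to a line. step_arm: Moves the arm, as the interface text tells. Its arguments: {"type":"object","properties":{"increments":{"type":"array"},"force":{"type":"number"}},"required":["increments"]}

```bash
ls; mkdir -p pics; cat > h.py <<'E'
import numpy as np, cv2
from bench import get_obs, imaging, env
def cam(n):
    c=imaging.get_calibration(n); f=210/np.tan(np.radians(c["fovy"])/2)
    K=np.array([[f,0,c["cx"]],[0,f,c["cy"]],[0,0,1.]])
    if n=="wrist":
        o=get_obs(); T=np.eye(4); T[:3,:3]=np.array(o["tcp_rot"]); T[:3,3]=o["ee_pos"]
        M=T@np.array(c["hand_eye"])
    else: M=np.linalg.inv(np.array(c["view"]))
    return K,np.array([c["k1"],0,0,0,0.]),M
def ray(C,px):
    K,d,M=C
    u=cv2.undistortPointsIter(np.array([[px]],float),K,d,None,None,(3,100,1e-9))[0,0]
    v=M[:3,:3]@np.array([u[0],u[1],1]); return M[:3,3],v/np.linalg.norm(v)
def onz(C,px,z):
    o,v=ray(C,px); return o+v*(z-o[2])/v[2]
def tri(rs):
    A=sum(np.eye(3)-np.outer(v,v) for o,v in rs); b=sum((np.eye(3)-np.outer(v,v))@o for o,v in rs)
    return np.linalg.solve(A,b)
def proj(C,P):
    K,d,M=C; V=np.linalg.inv(M)
    return cv2.projectPoints(np.array(P,float).reshape(-1,1,3),cv2.Rodrigues(V[:3,:3])[0],V[:3,3],K,d)[0].reshape(-1,2)
def snap(n,f):
    C=cam(n); im=imaging.camera(n); cv2.imwrite(f"pics/{f}.png",im[:,:,::-1]); return C,im
E
python3 - <<'E'
from h import *
a=[snap(n,n+"0") for n in("scene","side")]
cv2.imwrite("pics/both.png",np.hstack([x[1] for x in a])[:,:,::-1][::1])
for C,_ in a: print(C[2].round(3).tolist(),C[0][0,0],C[1][0])
o=get_obs(); print(o)
E
```

```text
pics
[[-0.581, 0.769, -0.267, 0.979], [0.814, 0.548, -0.194, 0.339], [-0.003, -0.33, -0.944, 1.458], [0.0, 0.0, 0.0, 1.0]] 517.1758126328109 -0.07470661207498738
[[-0.478, -0.569, 0.669, -0.492], [-0.879, 0.314, -0.36, 0.647], [-0.005, -0.76, -0.65, 1.165], [0.0, 0.0, 0.0, 1.0]] 545.0570558475038 -0.16436913152041258
{'t': 0.1, 'q': array([-5.67130401, 22.86678018,  2.58083508, 88.10649321, -1.06970259,
       69.15114862, -2.9039003 ]), 'qvel': array([ 0.10364908, -0.13734513,  0.01895055, -0.21551899, -0.06688828,
        0.00843749, -0.00611432]), 'effort': array([ 3.69826899e-03, -4.76260614e+01,  1.37053739e+00, -2.54949743e+01,
        1.21164820e-02,  5.01686634e-03, -1.94127927e-05]), 'ee_pos': array([6.49555987e-01, 1.05509490e-05, 3.02981170e-01]), 'tcp_rot': array([[-1.16183331e-04,  9.99998472e-01, -1.74426188e-03],
       [ 9.99999982e-01,  1.15918713e-04, -1.51808267e-04],
       [-1.51605842e-04, -1.74427949e-03, -9.99998467e-01]]), 'wrist_force': array([ 1.44428958, -0.04869393,  0.09541947]), 'wrist_torque': array([ 0.00137287, -0.02194622,  0.02227301]), 'width': 1.0031893367551081}
```

View pics/scene0.png

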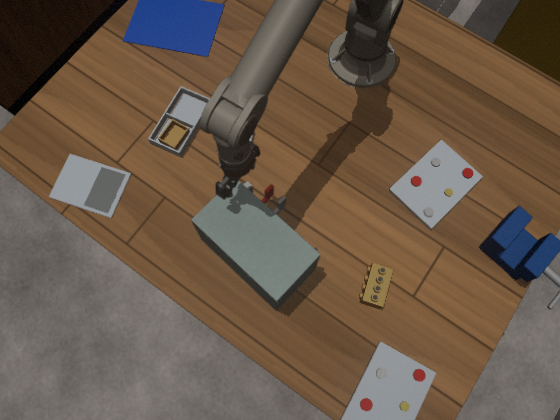

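View pics/side0.png

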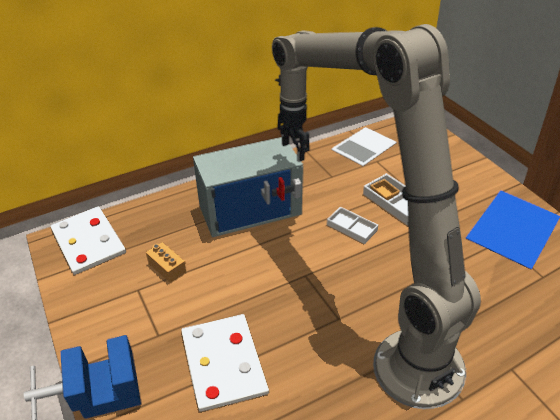

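The scene view shows the locker at (255,240) with its red and steel plates at (268,192) and (281,202), and the tray with the bronze pan at (180,122). In the side view the locker door is at (255,195) and the tray is at (392,195). A smaller lookalike tray is at (352,225). A crop of each next.

```bash
python3 - <<'E'
import cv2,numpy as np
a=cv2.imread("pics/scene0.png")[80:310,140:340]; b=cv2.imread("pics/side0.png")[130:260,185:425]
a=cv2.resize(a,None,fx=2.6,fy=2.6,interpolation=2)   # 520x598
cv2.imwrite("pics/c1.png",a)
b=cv2.resize(b,None,fx=3.3,fy=3.3,interpolation=2); cv2.imwrite("pics/c2.png",b)
E
```

```text
(no output)
```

View pics/c1.png

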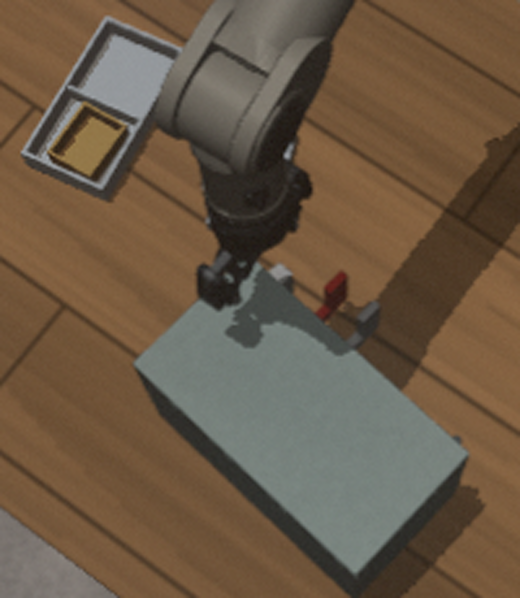

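View pics/c2.png

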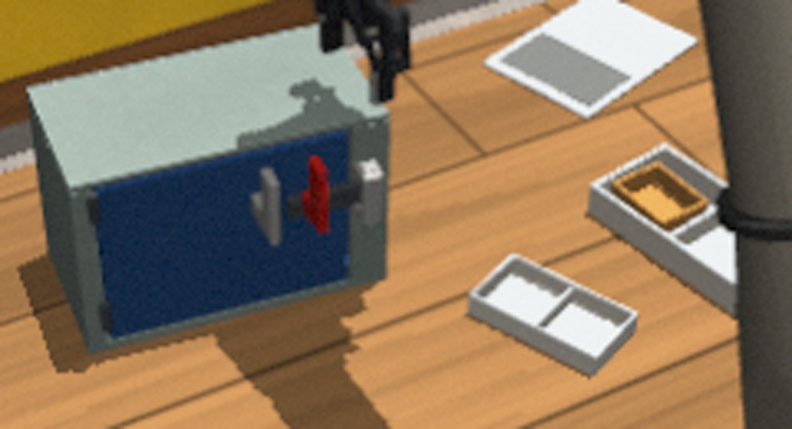

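```bash
cat > p1.py <<'E'
from h import *
S,D=cam("scene"),cam("side")
s=lambda x,y:((x+.5)/2.6-.5+140,(y+.5)/2.6-.5+80); d=lambda x,y:((x+.5)/3.3-.5+185,(y+.5)/3.3-.5+130)
P={}
for n,p in dict(bl=(135,364),br=(356,577),fl=(467,455),fr=(260,265)).items():
    P[n]=onz(S,s(*p),.201); print("scene",n,P[n].round(4))
for n,p in dict(fl=(75,186),fr=(387,112),bl=(28,88)).items(): print("side",n,onz(D,d(*p),.201).round(4))
for n,p in dict(far=(22,153),left=(105,190),near=(108,17)).items(): print("tray",n,onz(S,s(*p),.035).round(4))
for n,p in dict(far=(667,145),c=(590,187)).items(): print("trayside",n,onz(D,d(*p),.035).round(4))
for n,p in dict(a=(470,290),b=(592,352),c=(637,318),dd=(513,255)).items(): print("decoy",n,onz(D,d(*p),.03).round(4))
# plates tops at z=.195
for n,p in dict(red=(340,275),steel=(374,303)).items(): print(n,onz(S,s(*p),.195).round(4))
for n,p in dict(red=(317,157),steel=(269,170)).items(): print("side",n,onz(D,d(*p),.195).round(4))
E
python3 p1.py
```

```text
scene bl [ 0.7948 -0.0465  0.201 ]
scene br [0.8374 0.2483 0.201 ]
scene fl [0.6819 0.2677 0.201 ]
scene fr [ 0.6411 -0.0087  0.201 ]
side fl [0.6714 0.2614 0.201 ]
side fr [ 0.634  -0.0273  0.201 ]
side bl [0.8277 0.2439 0.201 ]
tray far [ 0.6459 -0.3665  0.035 ]
tray left [ 0.6262 -0.2567  0.035 ]
tray near [ 0.445  -0.3992  0.035 ]
trayside far [ 0.6381 -0.37    0.035 ]
trayside c [ 0.6194 -0.2589  0.035 ]
decoy a [ 0.5512 -0.0734  0.03  ]
decoy b [ 0.4257 -0.1259  0.03  ]
decoy c [ 0.4427 -0.189   0.03  ]
decoy dd [ 0.5739 -0.1367  0.03  ]
red [0.6016 0.0614 0.195 ]
steel [0.6061 0.1062 0.195 ]
side red [0.613 0.056 0.195]
side steel [0.617  0.1015 0.195 ]
```

Request:
{"method": "step_arm", "body": {
  "increments": [
    [-0.3, 0.5, 1, 0.12, 8.5],
    [-0.3, 0.5, 1, 0.12, 8.5],
    [-0.3, 0.5, 1, 0.12, 8.5],
    [-0.3, 0.5, 1, 0.12, 8.5],
    [-0.3, 0.5, 1, 0.12, 8.5],
    [-0.3, 0.5, 0, 0.12, 8.5],
    [-0.3, 0.5, 0, 0.12, 8.5],
    [-0.3, 0.5, 0, 0.12, 8.5],
    [-0.3, 0.5, 0, 0.12, 8.5],
    [-0.3, 0.5, 0, 0.12, 8.5],
    [-0.3, 0.5, 0, 0.12, 8.5],
    [-0.3, 0.5, 0, 0.11, 8.5],
    [0, 0, 0, 0, 8.5],
    [0, 0, 0, 0, 8.5]
  ]
}}

```text
t: 1.27
ee_pos: [0.6077, 0.0614, 0.3464]
tcp_rot: [[-0.997, 0.081, -0.007], [0.081, 0.997, -0.014], [0.005, -0.014, -1.0]]
wrist_force: [0.1, -0.1, 0.5]
width: 0.995
```

```bash
python3 - <<'E'
from h import *
C,im=snap("wrist","w1"); o=get_obs(); print(o["ee_pos"],o["tcp_rot"].round(3).tolist(),C[2].round(3).tolist(),C[0][0,0])
print(imaging.get_calibration("wrist")["hand_eye"])
E
```

```text
[0.60763375 0.06147448 0.3463278 ] [[-0.997, 0.081, -0.007], [0.081, 0.997, -0.014], [0.006, -0.014, -1.0]] [[0.081, 0.96, 0.268, 0.538], [0.997, -0.074, -0.035, 0.068], [-0.013, 0.27, -0.963, 0.416], [0.0, 0.0, 0.0, 1.0]] 332.1905289973808
[[ 7.24513489e-04 -9.61285658e-01 -2.75552826e-01  7.01684796e-02]
 [ 9.99999334e-01  4.48810798e-04  1.06359869e-03 -2.44829923e-04]
 [-8.98751078e-04 -2.75553413e-01  9.61285342e-01 -6.88910827e-02]
 [ 0.00000000e+00  0.00000000e+00  0.00000000e+00  1.00000000e+00]]
```

View pics/w1.png

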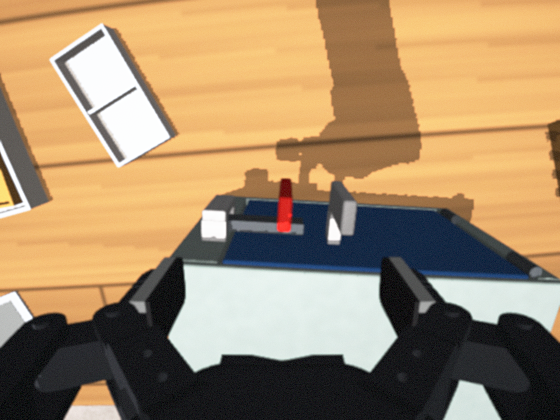

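The wrist view shows the red plate at (286,205), the steel plate at (340,212), the keeper at (214,222) and the roof's front edge from about (190,263) to (555,282). I'll zoom in on it.

```bash
python3 - <<'E'
from h import *
im=cv2.imread("pics/w1.png")[165:290,180:380]; cv2.imwrite("pics/c3.png",cv2.resize(im,None,fx=4,fy=4,interpolation=2))
C=cam("wrist")
for n,p in dict(r=(200,263.5),m=(370,270.5),l=(540,281)).items(): print(n,onz(C,p,.201).round(4))
E
```

```text
r [ 0.6378 -0.0016  0.201 ]
m [0.6522 0.1188 0.201 ]
l [0.6717 0.2451 0.201 ]
```

View pics/c3.png

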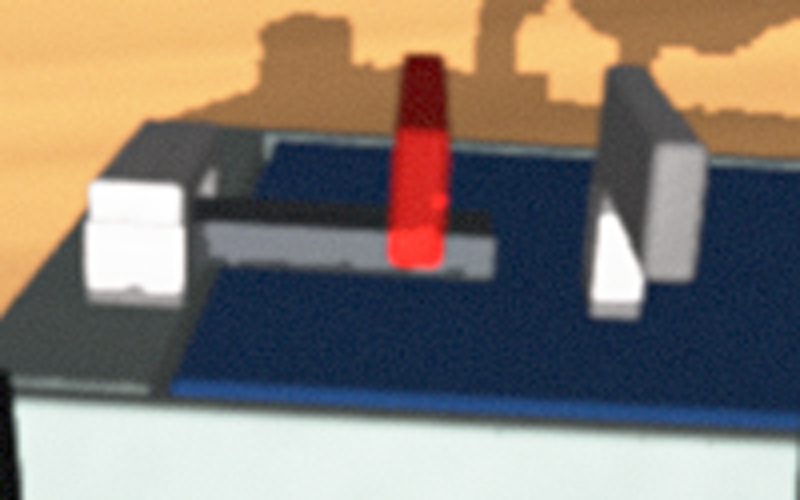

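The zoom shows the red top face with its front edge at (402–448,127) and its back edge near y=265. The steel top face runs from (655–705,145) to (647–693,280).

```bash
python3 - <<'E'
from h import *
C=cam("wrist"); c=lambda x,y:((x+.5)/4-.5+180,(y+.5)/4-.5+165)
for n,p in dict(rf1=(402,127),rf2=(448,127),rb1=(388,265),rb2=(442,265),sf1=(655,143),sf2=(706,147),sb1=(647,280),sb2=(694,281)).items(): print(n,onz(C,c(*p),.195).round(4))
print("roof right corner",onz(C,c(8,378),.201).round(4), "roof left",onz(C,(556,282),.201).round(4))
R=get_obs()["tcp_rot"]; print(R@[0,0,.054],np.degrees(np.arctan2(R[1,1],R[0,1])))
E
```

```text
rf1 [0.5945 0.0592 0.195 ]
rf2 [0.5951 0.067  0.195 ]
rb1 [0.6194 0.0546 0.195 ]
rb2 [0.6201 0.0641 0.195 ]
sf1 [0.6007 0.1023 0.195 ]
sf2 [0.6021 0.111  0.195 ]
sb1 [0.6257 0.1001 0.195 ]
sb2 [0.6265 0.1084 0.195 ]
roof right corner [ 0.6335 -0.0143  0.201 ] roof left [0.6738 0.2578 0.201 ]
[-0.00036245 -0.00074221 -0.05399368] 85.3375857659709
```

Request:
{"method": "step_arm", "body": {
  "increments": [
    [0.17, 1.3, 0, -0.03, 8.5],
    [0.17, 1.3, 0, -0.028, 8.5],
    [0, 0, 0, 0, 8.5],
    [0, 0, -1.5, 0, 8.5],
    [0, 0, -1.5, 0, 8.5],
    [0, 0, -1.5, 0, 8.5],
    [0, 0, -1.5, 0, 8.5],
    [0, 0, 0, 0, 8.5],
    [0, 0, 0, 0, 8.5]
  ],
  "force": 30
}}

```text
t: 2.07
ee_pos: [0.613, 0.0803, 0.2842]
tcp_rot: [[-0.987, 0.161, -0.006], [0.161, 0.987, -0.019], [0.003, -0.019, -1.0]]
wrist_force: [0.6, 0.1, 0.0]
width: 0.994
```

Request:
{"method": "step_arm", "body": {
  "increments": [
    [-0.2, 0.8, 0, 0.02, 8.5],
    [0, 0, 0, 0, 8.5],
    [0, 0, -1.5, 0, 8.5],
    [0, 0, -1.5, 0, 8.5],
    [0, 0, -1.5, 0, 8.5],
    [0, 0, -1.2, 0, 8.5],
    [0, 0, -0.3, 0, 8.5],
    [0, 0, 0, 0, 8.5]
  ]
}}

```text
t: 2.73
ee_pos: [0.6149, 0.0899, 0.2305]
tcp_rot: [[-0.99, 0.14, 0.009], [0.139, 0.99, -0.016], [-0.011, -0.015, -1.0]]
wrist_force: [0.5, -0.6, 0.2]
width: 0.997
```

```bash
python3 - <<'E'
from h import *
C,im=snap("wrist","w2"); o=get_obs(); print(o["ee_pos"],o["tcp_rot"].round(3).tolist(),o["wrist_force"])
E
```

```text
[0.6150198  0.08993316 0.23081477] [[-0.99, 0.14, 0.009], [0.139, 0.99, -0.016], [-0.011, -0.015, -1.0]] [-0.30499594  0.03099727 -0.07095328]
```

View pics/w2.png

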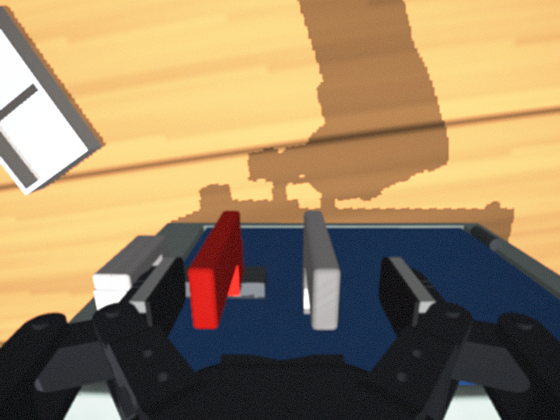

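The plates at (215,270) and (322,270) sit between the open fingers at (165,290) and (405,285). Now I'll lower slightly and squeeze.

Request:
{"method": "step_arm", "body": {
  "increments": [
    [-0.2, 0.1, -0.7, 0, 8.5],
    [0, 0, 0, 0, 5.5],
    [0, 0, 0, 0, 4.5],
    [0, 0, 0, 0, 3.4],
    [0, 0, 0, 0, 3.4],
    [0, 0, 0, 0, 3.4],
    [0, 0, 0, 0, 3.4],
    [0, 0, 0, 0, 3.4]
  ],
  "force": 32
}}

```text
t: 3.45
ee_pos: [0.6145, 0.0915, 0.2288]
tcp_rot: [[-0.99, 0.141, 0.016], [0.141, 0.99, -0.015], [-0.017, -0.012, -1.0]]
wrist_force: [-0.0, 0.3, -1.7]
width: 0.447
```

```bash
cat > arc.py <<'E'
from h import *
import sys
H=np.array([.674,.2486]); n=int(sys.argv[1]); d=float(sys.argv[2])
o=get_obs(); p=o["ee_pos"][:2]; r=p-H; R=o["tcp_rot"]
yaw=np.arctan2(R[1,1],R[0,1]); tho=np.arctan2(.99,.139)-yaw; thp=np.arctan2(-.1645*.99+.04*.139,-.04*.99-.1645*.139)-np.arctan2(r[1],r[0])
print("door by yaw",np.degrees(tho),"by pos",np.degrees(thp)%360,"r",np.linalg.norm(r)*1000)
q=r
rows=[]
for i in range(n):
    a=-d; M=np.array([[np.cos(a),-np.sin(a)],[np.sin(a),np.cos(a)]]); q2=M@q
    rows.append([*(100*(q2-q)).round(2),0,-d,3.4]); q=q2
print(rows)
E
python3 arc.py 8 0.05
```

```text
door by yaw 0.10017792950407202 by pos 359.0742146333743 r 168.01446222928337
[[np.float64(-0.78), np.float64(0.32), 0, -0.05, 3.4], [np.float64(-0.76), np.float64(0.36), 0, -0.05, 3.4], [np.float64(-0.74), np.float64(0.39), 0, -0.05, 3.4], [np.float64(-0.72), np.float64(0.43), 0, -0.05, 3.4], [np.float64(-0.7), np.float64(0.47), 0, -0.05, 3.4], [np.float64(-0.68), np.float64(0.5), 0, -0.05, 3.4], [np.float64(-0.65), np.float64(0.53), 0, -0.05, 3.4], [np.float64(-0.62), np.float64(0.56), 0, -0.05, 3.4]]
```

Request:
{"method": "step_arm", "body": {
  "increments": [
    [-0.4, 0.15, 0, -0.02, 3.4],
    [-0.78, 0.32, 0, -0.05, 3.4],
    [-0.76, 0.36, 0, -0.05, 3.4],
    [-0.74, 0.39, 0, -0.05, 3.4],
    [-0.72, 0.43, 0, -0.05, 3.4],
    [-0.7, 0.47, 0, -0.05, 3.4]
  ]
}}

```text
t: 3.95
ee_pos: [0.5732, 0.1142, 0.2287]
tcp_rot: [[-0.911, 0.411, 0.014], [0.411, 0.911, -0.017], [-0.02, -0.01, -1.0]]
wrist_force: [3.1, 1.1, -3.1]
width: 0.45
```

```bash
python3 arc.py 12 0.06 | sed 's/np.float64//g'; python3 -c "
from h import *;o=get_obs();print(o['wrist_force'],o['width'],o['ee_pos'])"
```

```text
door by yaw 16.302756964878522 by pos 15.215333480603709 r 168.02650344936524
[[(-0.79), (0.63), 0, -0.06, 3.4], [(-0.75), (0.67), 0, -0.06, 3.4], [(-0.71), (0.72), 0, -0.06, 3.4], [(-0.66), (0.76), 0, -0.06, 3.4], [(-0.62), (0.8), 0, -0.06, 3.4], [(-0.57), (0.83), 0, -0.06, 3.4], [(-0.52), (0.87), 0, -0.06, 3.4], [(-0.46), (0.9), 0, -0.06, 3.4], [(-0.41), (0.92), 0, -0.06, 3.4], [(-0.35), (0.94), 0, -0.06, 3.4], [(-0.3), (0.96), 0, -0.06, 3.4], [(-0.24), (0.98), 0, -0.06, 3.4]]
[ 3.13018938  1.07325974 -3.09904402] 0.45044529009347195 [0.57317328 0.11418691 0.22873597]
```

Door is following, the radius is steady and the force is low. Continuing.

Request:
{"method": "step_arm", "body": {
  "increments": [
    [-0.79, 0.63, 0, -0.06, 3.4],
    [-0.75, 0.67, 0, -0.06, 3.4],
    [-0.71, 0.72, 0, -0.06, 3.4],
    [-0.66, 0.76, 0, -0.06, 3.4],
    [-0.62, 0.8, 0, -0.06, 3.4],
    [-0.57, 0.83, 0, -0.06, 3.4],
    [-0.52, 0.87, 0, -0.06, 3.4],
    [-0.46, 0.9, 0, -0.06, 3.4],
    [-0.41, 0.92, 0, -0.06, 3.4],
    [-0.35, 0.94, 0, -0.06, 3.4]
  ]
}}

```text
t: 4.78
ee_pos: [0.5131, 0.1994, 0.2286]
tcp_rot: [[-0.494, 0.869, 0.011], [0.869, 0.494, -0.023], [-0.025, -0.002, -1.0]]
wrist_force: [5.6, 0.9, -4.9]
width: 0.451
```

```bash
python3 arc.py 12 0.06 | sed 's/np.float64//g'
```

```text
door by yaw 52.40129846370711 by pos 51.33233110674577 r 168.2210183338257
[[(-0.27), (0.97), 0, -0.06, 3.4], [(-0.21), (0.99), 0, -0.06, 3.4], [(-0.15), (1.0), 0, -0.06, 3.4], [(-0.09), (1.01), 0, -0.06, 3.4], [(-0.03), (1.01), 0, -0.06, 3.4], [(0.03), (1.01), 0, -0.06, 3.4], [(0.09), (1.0), 0, -0.06, 3.4], [(0.15), (1.0), 0, -0.06, 3.4], [(0.21), (0.99), 0, -0.06, 3.4], [(0.27), (0.97), 0, -0.06, 3.4], [(0.33), (0.95), 0, -0.06, 3.4], [(0.39), (0.93), 0, -0.06, 3.4]]
```

Request:
{"method": "step_arm", "body": {
  "increments": [
    [-0.27, 0.97, 0, -0.06, 3.4],
    [-0.21, 0.99, 0, -0.06, 3.4],
    [-0.15, 1.0, 0, -0.06, 3.4],
    [-0.09, 1.01, 0, -0.06, 3.4],
    [-0.03, 1.01, 0, -0.06, 3.4],
    [0.03, 1.01, 0, -0.06, 3.4],
    [0.09, 1.0, 0, -0.06, 3.4],
    [0.15, 1.0, 0, -0.06, 3.4],
    [0.21, 0.99, 0, -0.06, 3.4],
    [0.27, 0.97, 0, -0.06, 3.4],
    [0.22, 0.6, 0, -0.04, 3.4],
    [0.1, 0.3, 0, -0.02, 3.4],
    [0, 0, 0, 0, 3.4]
  ]
}}

```text
t: 5.87
ee_pos: [0.5188, 0.3142, 0.2287]
tcp_rot: [[0.176, 0.984, -0.002], [0.984, -0.176, -0.024], [-0.024, 0.003, -1.0]]
wrist_force: [3.6, 0.2, -0.8]
width: 0.449
```

```bash
python3 arc.py 1 0.06 | sed 's/np.float64//g'
```

```text
door by yaw 92.15145269634239 by pos 91.26282258502374 r 168.45620385801067
[[(0.42), (0.92), 0, -0.06, 3.4]]
```

Request:
{"method": "step_arm", "body": {
  "increments": [
    [0, 0, 0, 0, 5],
    [0, 0, 0, 0, 6.5],
    [0, 0, 0, 0, 8.5],
    [0, 0, 0, 0, 8.5],
    [0, 0, 0, 0, 8.5],
    [0, 0, 0.8, 0, 8.5],
    [0, 0, 1.5, 0, 8.5],
    [0, 0, 2.5, 0, 8.5],
    [0, 0, 3, 0, 8.5],
    [0, 0, 3, 0, 8.5],
    [0, 0, 3, 0, 8.5],
    [0.6, -1.6, 0.3, 0, 8.5],
    [0.6, -2.0, 0, 0, 8.5],
    [0.6, -2.0, 0, 0, 8.5],
    [0.6, -2.0, 0, 0, 8.5],
    [0.6, -2, 0, 0, 8.5],
    [0.6, -1, 0, 0, 8.5],
    [0, 0, 0, 0, 8.5]
  ]
}}

```text
t: 7.37
ee_pos: [0.5518, 0.2009, 0.3907]
tcp_rot: [[0.18, 0.984, 0.008], [0.984, -0.18, -0.019], [-0.017, 0.012, -1.0]]
wrist_force: [-0.4, 0.2, -0.5]
width: 1.001
```

```bash
python3 - <<'E'
from h import *
C,im=snap("wrist","w3"); o=get_obs(); print(o["t"],o["ee_pos"],o["tcp_rot"].round(3).tolist(),o["wrist_force"])
E
```

```text
7.4167 [0.55127357 0.20214114 0.39078411] [[0.179, 0.984, 0.008], [0.984, -0.179, -0.018], [-0.016, 0.011, -1.0]] [-0.06795377  0.05337404  0.04716511]
```

View pics/w3.png

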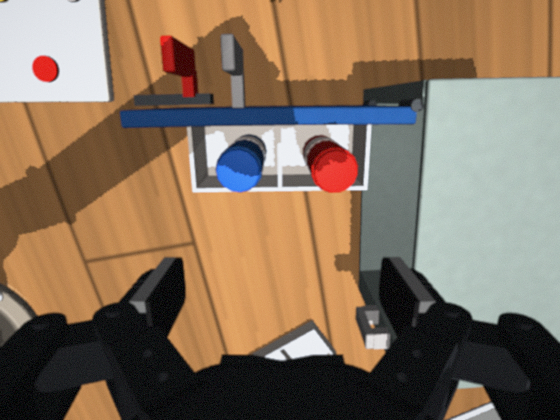

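The door stands square to the locker. Both cans are upright, with the blue cap at (240,166) and the red one at (333,166) in the compartment on the hinge side.

```bash
python3 - <<'E'
from h import *
C=cam("wrist"); im=cv2.imread("pics/w3.png").astype(int); b,g,r=im[...,0],im[...,1],im[...,2]
for n,m in (("red",(r>120)&(g<60)&(b<60)),("blue",(b>120)&(r<90))):
    m=m.astype(np.uint8); m[:128]=0; m[200:]=0; m[:,:200]=0; m[:,400:]=0
    ci=cv2.HoughCircles(cv2.GaussianBlur(m*255,(3,3),0),cv2.HOUGH_GRADIENT,1,50,param1=100,param2=8,minRadius=17,maxRadius=30)
    ys,xs=np.nonzero(m); print(n,ci,xs.min(),xs.max(),ys.min(),ys.max())
    if ci is not None:
        x,y,R=ci[0,0]; print(onz(C,(x,y),.179).round(4), np.linalg.norm(onz(C,(x+R,y),.179)-onz(C,(x-R,y),.179)))
p=[onz(C,q,.189) for q in ((123,126),(414,123))]; print("door top inner edge",p,np.degrees(np.arctan2(*(p[1]-p[0])[[1,0]])))
E
```

```text
red [[[336.5 167.5  21. ]]] 311 357 148 191
[0.6025 0.211  0.179 ] 0.036058909457362356
blue [[[237.5 169.5  20.5]]] 216 261 150 190
[0.519  0.2245 0.179 ] 0.034989001857110444
door top inner edge [array([0.43797834, 0.27749432, 0.189     ]), array([0.66739298, 0.23802817, 0.189     ])] -9.761038454645917
```

Request:
{"method": "step_arm", "body": {
  "increments": [
    [1.6, 0.3, 0, 0.01, 6.5],
    [1.7, 0.3, -1, 0, 6.5],
    [1.7, 0.3, -2, 0, 6.5],
    [0, 0, -3, 0, 6.5],
    [0, 0, -2, 0, 6.5],
    [0, 0, 0, 0, 6.5],
    [0, 0, 0, 0, 6.5]
  ]
}}

```text
t: 8.0
ee_pos: [0.6011, 0.2242, 0.3116]
tcp_rot: [[0.156, 0.988, 0.012], [0.988, -0.156, -0.007], [-0.005, 0.013, -1.0]]
wrist_force: [0.5, 0.1, 1.1]
width: 0.765
```

Request:
{"method": "step_arm", "body": {
  "increments": [
    [0, -1.3, 0, -0.01, 6.5],
    [0, 0, 0, 0, 6.5],
    [0, 0, -2, 0, 6.5],
    [0, 0, -2, 0, 6.5],
    [0, 0, 0, 0, 6.5],
    [0, 0, 0, 0, 6.5]
  ]
}}

```text
t: 8.5
ee_pos: [0.6035, 0.2126, 0.2807]
tcp_rot: [[0.166, 0.986, 0.026], [0.986, -0.166, 0.0], [0.004, 0.025, -1.0]]
wrist_force: [-0.1, 0.0, 0.7]
width: 0.761
```

```bash
python3 - <<'E'
from h import *
C,im=snap("wrist","w4"); o=get_obs(); print(o["t"],o["ee_pos"],o["tcp_rot"].round(3).tolist())
im=im[:,:,::-1].astype(int); b,g,r=im[...,0],im[...,1],im[...,2]
m=((r>120)&(g<60)&(b<60)).astype(np.uint8)
n,l,s,c=cv2.connectedComponentsWithStats(m); print(s[s[:,4]>200])
E
```

```text
8.55 [0.60340719 0.21254339 0.28075106] [[0.166, 0.986, 0.026], [0.986, -0.166, -0.0], [0.004, 0.025, -1.0]]
[[     0      0    560    420 231838]
 [    54    100     20     33    477]
 [   243    213     69     67   2701]]
```

View pics/w4.png

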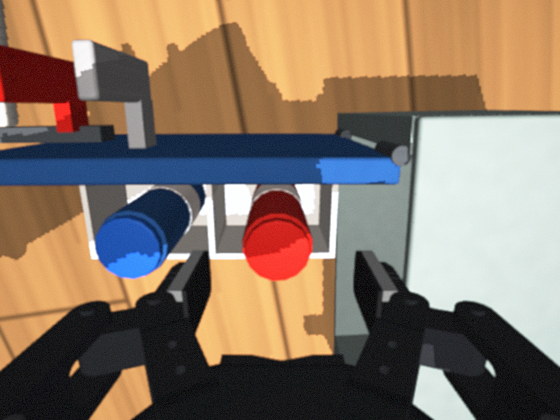

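Red cap is centred at (277,246) between the fingers at (195,285) and (375,285). The blue can at (135,245) is clear.

```bash
python3 - <<'E'
from h import *
C=cam("wrist"); o=get_obs(); print(onz(C,(277,246),.179), o["ee_pos"]+o["tcp_rot"]@[0,0,.1])
E
```

```text
[0.60254046 0.20943483 0.179     ] [0.60596375 0.21253927 0.18078375]
```

Request:
{"method": "step_arm", "body": {
  "increments": [
    [-0.2, -0.3, -1.5, 0, 6.5],
    [0, 0, -1.5, 0, 6.5],
    [0, 0, -1.5, 0, 6.5],
    [0, 0, -1.5, 0, 6.5],
    [0, 0, -0.7, 0, 6.5],
    [0, 0, 0, 0, 6.5],
    [0, 0, 0, 0, 6.5]
  ]
}}

```text
t: 9.13
ee_pos: [0.607, 0.2112, 0.2253]
tcp_rot: [[0.167, 0.985, 0.045], [0.986, -0.167, 0.008], [0.016, 0.043, -0.999]]
wrist_force: [-0.4, -1.0, 0.0]
width: 0.764
```

Request:
{"method": "step_arm", "body": {
  "increments": [
    [-0.7, -0.2, 0, 0, 6.5],
    [0, 0, 0, 0, 6.5],
    [0, 0, -1, 0, 6.5],
    [0, 0, -0.8, 0, 6.5],
    [0, 0, 0, 0, 6.5],
    [0, 0, 0, 0, 6.5]
  ]
}}

```text
t: 9.63
ee_pos: [0.6012, 0.2098, 0.2107]
tcp_rot: [[0.167, 0.985, 0.052], [0.986, -0.168, 0.012], [0.02, 0.05, -0.999]]
wrist_force: [0.4, 0.0, 0.1]
width: 0.762
```

Request:
{"method": "step_arm", "body": {
  "increments": [
    [-0.1, 0, -0.6, 0, 6.5],
    [0, 0, 0, 0, 6.5],
    [0, 0, 0, 0, 5.5],
    [0, 0, 0, 0, 4.7],
    [0, 0, 0, 0, 3.6],
    [0, 0, 0, 0, 3.6],
    [0, 0, 0, 0, 3.6],
    [0, 0, 0, 0, 3.6]
  ],
  "force": 40
}}

```text
t: 10.3
ee_pos: [0.5993, 0.21, 0.2038]
tcp_rot: [[0.167, 0.985, 0.049], [0.986, -0.167, 0.011], [0.019, 0.047, -0.999]]
wrist_force: [-0.5, 0.4, 1.5]
width: 0.487
```

Request:
{"method": "step_arm", "body": {
  "increments": [
    [0, 0, 0.5, 0, 3.6],
    [0, 0, 1, 0, 3.6],
    [0, 0, 1.5, 0, 3.6],
    [0, 0, 2, 0, 3.6],
    [0, 0, 2, 0, 3.6],
    [0, 0, 2, 0, 3.6],
    [0, 0, 2, 0, 3.6],
    [0, 0, 2, 0, 3.6],
    [0, 0, 2, 0, 3.6],
    [0, 0, 2, 0, 3.6],
    [0, 0, 2, 0, 3.6],
    [0, 0, 0.5, 0, 3.6],
    [0, 0, 0, 0, 3.6]
  ]
}}

```text
t: 11.38
ee_pos: [0.595, 0.2073, 0.4106]
tcp_rot: [[0.168, 0.985, 0.045], [0.986, -0.168, 0.009], [0.016, 0.043, -0.999]]
wrist_force: [0.1, 0.3, -4.1]
width: 0.482
```

Request:
{"method": "step_arm", "body": {
  "increments": [
    [-0.5, -1.0, 0, 0, 3.6],
    [-0.5, -2.0, 0, 0, 3.6],
    [-0.6, -3, 0, 0, 3.6],
    [-0.6, -3, 0, 0, 3.6],
    [-0.6, -3, 0, 0, 3.6],
    [-0.6, -3, 0, 0, 3.6],
    [-0.6, -3, 0, 0, 3.6],
    [-0.6, -3, 0, 0, 3.6],
    [-0.6, -3, 0, 0, 3.6],
    [-0.6, -3, 0, 0, 3.6],
    [-0.6, -3, 0, 0, 3.6],
    [-0.6, -3, 0, 0, 3.6],
    [-0.6, -3, 0, 0, 3.6],
    [-0.6, -3, 0, 0, 3.6],
    [-0.6, -3, 0, 0, 3.6],
    [-0.6, -3, 0, 0, 3.6],
    [-0.6, -3, 0, 0, 3.6],
    [-0.4, -2, 0, 0, 3.6],
    [-0.2, -1, 0, 0, 3.6],
    [0, 0, 0, 0, 3.6]
  ]
}}

```text
t: 13.05
ee_pos: [0.4489, -0.3319, 0.378]
tcp_rot: [[0.174, 0.985, -0.012], [0.985, -0.174, 0.013], [0.011, -0.015, -1.0]]
wrist_force: [0.2, 0.1, -2.5]
width: 0.489
```

```bash
python3 - <<'E'
from h import *
C,im=snap("wrist","w5"); o=get_obs(); print(o["t"],o["ee_pos"],o["tcp_rot"].round(3).tolist(),o["width"],o["q"].round(0))
E
```

```text
13.1 [ 0.44919681 -0.33056436  0.37778223] [[0.173, 0.985, -0.013], [0.985, -0.173, 0.015], [0.012, -0.015, -1.0]] 0.48461508688530797 [13. 12. 23. 95. -5. 76. 27.]
```

View pics/w5.png

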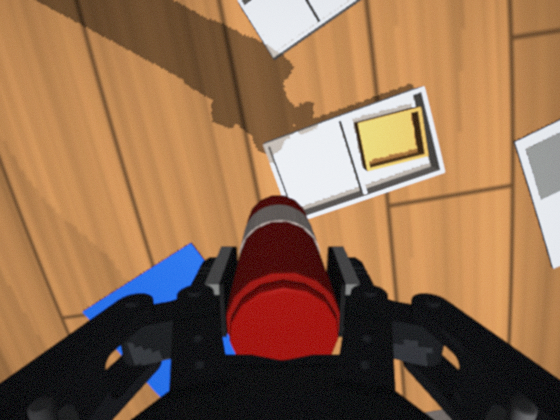

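The tray is in view with rim corners at (264,146), (426,88) and (443,172). The near bay at (315,165) is empty, the pan is at (390,138) and the red can is held.

```bash
python3 - <<'E'
from h import *
C=cam("wrist"); a,b,c=[onz(C,p,.035)[:2] for p in ((264,146),(426,88),(443,172))]
print(a,b,c,np.linalg.norm(a-b),np.linalg.norm(b-c)); m=(a+c)/2; ex=(b-a)/np.linalg.norm(b-a); bay=m-.05*ex
o=get_obs(); print("tray",m,"bay",bay,np.degrees(np.arctan2(ex[1],ex[0])))
g=o["ee_pos"]+o["tcp_rot"]@[0,0,.149]; print("can foot approx",g,"move cm",100*(bay-g[:2]))
E
```

```text
[ 0.42716201 -0.29670619] [ 0.62908178 -0.2616533 ] [ 0.64355243 -0.36631745] 0.20493974142943766 0.10565975803182938
tray [ 0.53535722 -0.33151182] bay [ 0.48609402 -0.34006382] 9.848290530161758
can foot approx [ 0.44727771 -0.32837402  0.22881069] move cm [ 3.88163102 -1.16897974]
```

Request:
{"method": "step_arm", "body": {
  "increments": [
    [1.4, -0.4, 0, 0, 3.6],
    [1.4, -0.4, -1, 0, 3.6],
    [1.3, -0.3, -1.5, 0, 3.6],
    [0, 0, -2, 0, 3.6],
    [0, 0, -2, 0, 3.6],
    [0, 0, -2, 0, 3.6],
    [0, 0, -2, 0, 3.6],
    [0, 0, -1.5, 0, 3.6],
    [0, 0, -0.5, 0, 3.6],
    [0, 0, 0, 0, 3.6],
    [0, 0, 0, 0, 3.6]
  ]
}}

```text
t: 14.02
ee_pos: [0.4998, -0.3152, 0.2438]
tcp_rot: [[0.142, 0.99, -0.012], [0.989, -0.142, 0.037], [0.034, -0.017, -0.999]]
wrist_force: [0.1, 0.2, -1.9]
width: 0.486
```

Request:
{"method": "step_arm", "body": {
  "increments": [
    [-0.2, -0.9, 0, 0, 3.6],
    [-0.3, -1, 0, 0, 3.6],
    [-0.2, -1, 0, 0, 3.6],
    [0, 0, 0, 0, 3.6],
    [0, 0, -1.5, 0, 3.6],
    [0, 0, -1.5, 0, 3.6],
    [0, 0, -1, 0, 3.6],
    [0, 0, 0, 0, 3.6],
    [0, 0, 0, 0, 3.6]
  ]
}}

```text
t: 14.77
ee_pos: [0.4939, -0.3532, 0.2105]
tcp_rot: [[0.147, 0.989, 0.0], [0.989, -0.146, 0.028], [0.028, -0.004, -1.0]]
wrist_force: [-0.4, -0.1, -2.3]
width: 0.482
```

Request:
{"method": "step_arm", "body": {
  "increments": [
    [-0.3, 0.9, 0, 0, 3.6],
    [0, 0, 0, 0, 3.6],
    [0, 0, -1, 0, 3.6],
    [0, 0, -1, 0, 3.6],
    [0, 0, -1, 0, 3.6],
    [0, 0, 0, 0, 3.6],
    [0, 0, 0, 0, 3.6]
  ]
}}

```text
t: 15.35
ee_pos: [0.4917, -0.3432, 0.1799]
tcp_rot: [[0.145, 0.989, 0.004], [0.989, -0.145, 0.027], [0.027, 0.0, -1.0]]
wrist_force: [1.0, 0.4, -2.7]
width: 0.483
```

Request:
{"method": "step_arm", "body": {
  "increments": [
    [0, 0, -0.8, 0, 3.6],
    [0, 0, -0.7, 0, 3.6],
    [0, 0, -0.3, 0, 3.6],
    [0, 0, -0.2, 0, 3.6],
    [0, 0, 0, 0, 3.6],
    [0, 0, 0, 0, 3.6]
  ]
}}

```text
t: 15.85
ee_pos: [0.4915, -0.3434, 0.1569]
tcp_rot: [[0.146, 0.989, 0.003], [0.989, -0.146, 0.027], [0.027, -0.001, -1.0]]
wrist_force: [0.1, -0.5, -2.1]
width: 0.48
```

Request:
{"method": "step_arm", "body": {
  "increments": [
    [0, 0, -0.15, 0, 3.6],
    [0, 0, -0.15, 0, 3.6],
    [0, 0, 0, 0, 3.6]
  ]
}}

```text
t: 16.1
ee_pos: [0.492, -0.3437, 0.1544]
tcp_rot: [[0.146, 0.989, 0.004], [0.989, -0.146, 0.026], [0.027, 0.0, -1.0]]
wrist_force: [-0.0, 0.4, -2.3]
width: 0.487
```

Request:
{"method": "step_arm", "body": {
  "increments": [
    [0, 0, -0.15, 0, 3.6],
    [0, 0, -0.15, 0, 3.6],
    [0, 0, 0, 0, 3.6]
  ]
}}

```text
t: 16.35
ee_pos: [0.4922, -0.3447, 0.1548]
tcp_rot: [[0.146, 0.989, 0.006], [0.989, -0.146, 0.026], [0.026, 0.002, -1.0]]
wrist_force: [0.3, -0.1, -2.2]
width: 0.483
```

Request:
{"method": "step_arm", "body": {
  "increments": [
    [0, 0.1, -0.4, 0, 3.6],
    [0, 0, 0, 0, 3.6]
  ]
}}

```text
t: 16.52
ee_pos: [0.4911, -0.3451, 0.1539]
tcp_rot: [[0.147, 0.989, 0.004], [0.989, -0.147, 0.025], [0.026, 0.001, -1.0]]
wrist_force: [-0.3, 0.5, -3.6]
width: 0.485
```

Request:
{"method": "step_arm", "body": {
  "increments": [
    [0, 0.2, -0.4, 0, 3.6],
    [0, 0, 0, 0, 3.6]
  ]
}}

```text
t: 16.68
ee_pos: [0.4915, -0.3458, 0.1537]
tcp_rot: [[0.148, 0.989, 0.008], [0.989, -0.148, 0.021], [0.022, 0.005, -1.0]]
wrist_force: [-0.2, -0.5, -2.8]
width: 0.479
```

Request:
{"method": "step_arm", "body": {
  "increments": [
    [0, 0, 0, 0, 4.4],
    [0, 0, 0, 0, 4.8],
    [0, 0, 0, 0, 5.5],
    [0, 0, 0, 0, 6.5],
    [0, 0, 0, 0, 6.8],
    [0, 0, 0, 0, 6.8],
    [0, 0, 1, 0, 6.8],
    [0, 0, 2, 0, 6.8],
    [0, 0, 2, 0, 6.8],
    [0, 0, 3, 0, 6.8],
    [0, 0, 3, 0, 6.8],
    [0, 0, 3, 0, 6.8],
    [0, 0, 3, 0, 6.8],
    [0, 0, 3, 0, 6.8],
    [0, 0, 0, 0, 6.8]
  ],
  "force": 20
}}

```text
t: 17.93
ee_pos: [0.4894, -0.3432, 0.3644]
tcp_rot: [[0.148, 0.989, 0.006], [0.989, -0.148, 0.023], [0.023, 0.003, -1.0]]
wrist_force: [-0.5, -0.8, 0.2]
width: 0.794
```

```bash
python3 - <<'E'
from h import *
C,im=snap("wrist","w6"); _,s=snap("scene","s2"); _,d=snap("side","d2"); o=get_obs(); print(o["t"],o["ee_pos"],o["tcp_rot"].round(3).tolist())
a=im[0:420:1]; b=cv2.resize(s[70:310,140:400],(400,369)); 
c=np.zeros((600,800,3),np.uint8); c[:300,:400]=cv2.resize(im,(400,300)); c[:369,400:]=b; c[300:600,:400]=cv2.resize(d,(400,300))
cv2.imwrite("pics/fin.png",c[:,:,::-1])
E
```

```text
18.0833 [ 0.48746853 -0.34125158  0.35706271] [[0.148, 0.989, -0.004], [0.989, -0.148, 0.029], [0.028, -0.008, -1.0]]
```

View pics/fin.png

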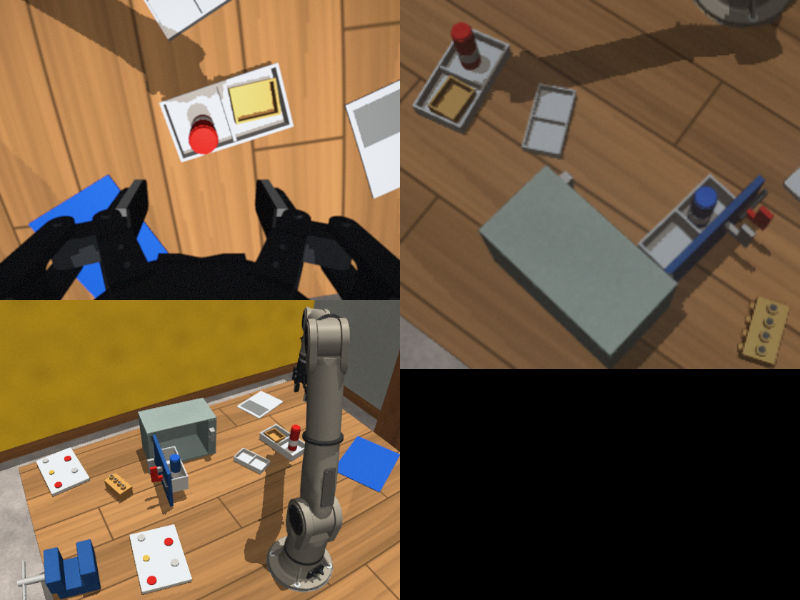

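The combined view shows the red can upright in the near bay at (203,135), and the pan still in the far bay at (255,98). The door stands square with the blue can upright in its rack at (705,200), and the engine block hasn't moved. The gripper touches nothing, so I'm handing in.

```bash
python3 -c "
from h import *
print(env.hand_in())"
```

```text
the job is handed in; nothing more can be done
None
```

The job is done and handed in at about 18 s of the 61 s allowed. I squeezed the handle plates together to draw the bolt and swung the door to about 91°. I then released it, lifted the red can out of the compartment on the hinge side and stood it in the near bay of the larger tray.

**Last checks:** The final wrist, scene and side pictures show the red can upright in the near bay and the pan still in the far bay. The door is open and square to the locker, and the blue can is upright in its rack. The engine block and the smaller tray look undisturbed. The gripper was clear of everything, and the wrist force readings stayed within about 8 N.

**What disagreed or stayed uncertain:**
- **Tilt:** the tool leaned by up to 3° during the moves, so I set the can down about 2–3° off vertical. It stood level after release.
- **Set-down contact:** the force readings never showed clear contact with the tray floor. I judged the set-down from the height, which stopped falling within about 1 mm of what I expected.
- **First position estimate:** the fixed cameras disagreed by 7–10 mm on where the locker was. I used the wrist camera's close-up values instead.

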